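# Pack the wooden kit box in layers

### The arm

A 6-joint arm with a two-finger parallel gripper is mounted at the origin on a cart in front of the work surface, level with it; the furniture and walls round the work are solid. World frame = base frame: x ahead of the robot, y to its left, z up, the work surface at z = 0. Lengths are in m, angles in rad, forces in N, time in s.
With the tool pointing down it reaches from about 0.25 to 0.8 m from the base axis. Payload 3.9 kg.
Tool frame: the origin (TCP) lies where the fingers leave the gripper's body, on its centre line; the fingertips stand 73 mm ahead of it and the grasp point (between the pads) lies 54 mm ahead of it (ctrl.pinch_z is the distance from the TCP to the grasp point, in m); z points along the fingers, y is the line along which they close (so a half turn about z gives the same grasp; the last joint's range is limited). The gripper opens to 85 mm and grips with 20 to 120 N. Pads are 22 mm wide; open, the fingers measure 114 mm over their backs; the gripper's body (76 mm by 85 mm) begins 54 mm behind the grasp point. The pads swing forward as they close: fully open they stand 13 mm farther back than shut.
Start: joints at [1.295, 0.26, -0.138, 1.173, 0, 1.571], TCP at [0.143, 0.505, 0.304] pointing down, gripper open.
Joint ranges: [-2.78, 2.78], [-0.83, 1.72], [-1.28, 1.37], [-1.9, 2.12], [-1.57, 1.48], [-3.14, 3.14]. Speed limits (rad/s): [2.57, 2.57, 3.14, 3.14, 3.14, 3.14].

### API

Orientations are given as a rotation vector (axis times angle).
In Python, from workcell import ctrl, let_go, close, kin, vision gives the robot as it stands. The module is installed in compiled form; this text tells all that it offers. Calls block until the motion is done:
- ctrl.movep(position, orientation): joint-space move of the TCP to a pose.
- ctrl.line_to(position, ori=None, max_speed=0.15): straight line of the TCP; ori=None keeps the orientation; max_speed is the mean speed in m/s.
- ctrl.set_joints(angles): joint-space move.
- let_go() and close(squeeze=None): open the fingers fully, or close them until they stop; squeeze is the grip in N (None keeps the last).
- ctrl.sleep(seconds).
- kin.inverse_kinematics(position, orientation): joint angles nearest the present ones, or None.
- ctrl.state(): the state.
- vision.snapshot(name): name is "scene" or "top" or "wrist"; returns a dict with "color" (400x640x3 uint8, red, green, blue), "K" (3x3 intrinsics, pixels), "D" ([k1, k2, p1, p2, k3] as OpenCV has them; the pictures are not rectified), "T" (4x4, takes a point from camera to world coordinates); the wrist camera has in their place "T_tool_cam" (4x4, takes a point from camera to tool coordinates, whose origin is the TCP and whose axes are the flange's). Camera axes: x right, y up, looking along -z (the intrinsics and any distortion apply to the point x, -y, -z); pixel columns grow to the right and rows downward; lengths in m; the calibration is good to about 2 mm. A picture is of the moment at which its call begins: read the wrist's pose just before it. There is no depth.
A pose or a line that the arm cannot do raises ctrl.PlanningError and nothing moves.
- ctrl.job_done(): hands the job in; it is judged then, once.
The state is a dict: "clock": time; "joints": joint angles; "joint_vel": joint speeds; "joint_efforts": joint torques, N m; "eef_pos": TCP position; "tool_rot": TCP orientation; "contact_force": force on the tool from outside, world axes, zero at the start; "moment": the same for the moment, N m; "width": opening from 0.0 (shut) to 1.0 (fully open); "grip_force": force on a finger pad.
Only numpy, scipy, OpenCV 4.12 (cv2) and the standard library are available. Lean on these libraries where they do the work, as an engineer would, in place of code of your own. Each camera call takes 0.05 s, during which the arm holds its last target. There are 200 camera calls.

### The job

Pack the open wooden kit box in layers, in this order: fold the white rule fully shut and lay it flat in the slot in the bottom of the box, set the lift-out tray down level on the insert over it, then lay the black roll of tape flat in the tray's smaller bay and last the dark rubber sanding block flat in its larger bay. Leave the spirit level and the aerosol can where they are.

Things in the scene. Friction and masses are not known exactly. Their poses are not given: they have to be found in the camera images.
- kit_box: Open wooden box fixed to the bench, 232 (x) x 152 (y) x 47 mm high; origin: centre of underside. Walls 8, floor 5 mm. Grey foam insert, top 25 mm above the underside. Cut in it to the floor at the centre: rule slot 180 (x) x 48 mm (y), and a finger channel across it, 50 mm in x, full inner width (136). Folded rule fits the slot, and tray (7 mm play) sits on the insert, either way round.
- fold_rule: White two-leaf folding rule lying flat, brass hinge at one end. Leaves 150 x 16 x 12 mm thick; folded, side by side, 162 x 32. Pose of the first leaf: origin at the underside, centre of the folded rule; x along this leaf away from the hinge, z up. Hinge at x=-69, y=0 mm; this leaf spans y -16..0, the folded second y 0..16. Squeezing both leaves from outside, square to their bisector, folds it.
- rule_leaf (a joint): Angle (rad) of the rule's second leaf about the hinge: 0 is folded shut; it grows as the second leaf swings out to the first leaf's +y side (counterclockwise from above). At the start 0.25 to 0.4; the hinge turns with light friction (0.015 N m) and has no spring.
- lift_tray: Loose aluminium tray 202 (x) x 122 (y) x 22 mm, walls and floor 4 mm, 0.25 kg. Origin: centre of underside, z up. A 20 mm high divider at x=-14 mm carries a black grip plate, 12 thick (x) x 44 wide (y), top 60 mm above the underside: pinch it along x to lift. Smaller bay x -97..-17 mm, larger bay x -11..97, both y -57..57; bay floors 4 mm above the underside.
- tape_roll: Small black roll of tape lying flat, 58 mm diameter, 19 mm thick (its hole is solid to the fingers). Origin: centre of its underside, z up. 0.05 kg.
- sanding_block: Dark rubber sanding block lying flat, 42 (x) x 90 (y) x 30 mm high. Origin: centre of its underside, z up. 0.09 kg.
- aerosol_1: Bystander: standing aerosol can with a red cap, 59 mm diameter, 202 mm tall. Origin: centre of its underside.
- level: Bystander: yellow spirit level standing on its edge, 22 (x) x 225 (y) x 46 mm high. Origin: centre of its underside.
Things that resemble listed ones, but are neither listed nor needed, are in the scene too. Leave any green or pink look-alike of the tape_roll alone.

How it is judged:
By the outcome, as a careful person would: the job done as asked, in the order asked, and still so for the second after the job is handed in, with the robot touching nothing.
It also fails if it takes over 133 s, if anything falls off the work surface, if the arm or the gripper's body presses on something with over 40 N, if the wrist force passes 120 N, or if a joint passes its speed limit or range.

## Working session

There is one attempt and no reset: what is moved stays moved. The work goes in short steps, each a Python script; the robot and the scene stay as the last script left them, time stands still between calls to the robot, and variables do not carry over. Pictures are saved under pics/ and viewed, at most 17 in all, crops included, and the job is handed in when it is done.

```bash
mkdir -p pics
cat > h.py <<'E'
import numpy as np, cv2
from workcell import ctrl, let_go, close, kin, vision
from scipy.spatial.transform import Rotation as R
def ray(s,uv,T=None):
    uv=np.array(uv,float).reshape(-1,1,2)
    n=cv2.undistortPoints(uv,s["K"],np.array(s["D"],float)).reshape(-1,2)
    d=np.c_[n[:,0],-n[:,1],-np.ones(len(n))]
    T=np.array(s["T"]) if T is None else T
    return T[:3,3],d@T[:3,:3].T
def plane(s,uv,z,T=None):
    o,d=ray(s,uv,T); return o+d*((z-o[2])/d[:,2])[:,None]
def wristshot():
    st=ctrl.state(); s=vision.snapshot("wrist")
    T=np.eye(4);T[:3,:3]=R.from_rotvec(st["tool_rot"]).as_matrix();T[:3,3]=st["eef_pos"]
    s["T"]=T@np.array(s["T_tool_cam"]); return s
def save(s,n): cv2.imwrite("pics/"+n+".png",cv2.cvtColor(s["color"],cv2.COLOR_RGB2BGR))
def proj(s,P):
    T=np.linalg.inv(s["T"]);p=np.atleast_2d(P)@T[:3,:3].T+T[:3,3]
    p=p*[1,-1,-1]
    return cv2.projectPoints(p.reshape(-1,1,3),np.zeros(3),np.zeros(3),s["K"],np.array(s["D"],float))[0].reshape(-1,2)
E
python3 - <<'E'
from h import *
for n in("top","scene"):
    s=vision.snapshot(n);save(s,n);print(n,s["K"],s["D"],s["T"])
st=ctrl.state();print(st)
s=wristshot();print(s["T_tool_cam"])
print(ctrl.pinch_z)
E
```

```text
top [[501.26522592   0.         317.23348821]
 [  0.         501.26522592 206.96659327]
 [  0.           0.           1.        ]] [-0.15955236  0.          0.          0.          0.        ] [[ 0.21022629  0.76131353 -0.61335684 -0.70417628]
 [-0.97760054  0.15721406 -0.13993183 -0.10058058]
 [-0.01010367  0.62903533  0.77731105  1.5927057 ]
 [ 0.          0.          0.          1.        ]]
scene [[384.70636585   0.         317.80333439]
 [  0.         384.70636585 202.60118118]
 [  0.           0.           1.        ]] [0.01492041 0.         0.         0.         0.        ] [[-0.45133285  0.34173713 -0.82432663 -0.56639011]
 [-0.89204436 -0.19718141  0.40666491  0.70816149]
 [-0.02356939  0.91887716  0.39383913  0.56072017]
 [ 0.          0.          0.          1.        ]]
{'clock': 0.1, 'joints': array([ 1.29498685e+00,  2.60621216e-01, -1.39244725e-01,  1.17275298e+00,
        2.81792916e-05,  1.57077540e+00]), 'joint_vel': array([-0.00140978, -0.00164735,  0.00374803,  0.00167206, -0.00176421,
        0.00107124]), 'joint_efforts': array([ 6.46663884e-04, -4.06507981e+01,  2.54527152e+01,  1.00929989e-02,
        1.00776990e-04, -3.30375535e-06]), 'eef_pos': array([0.14282672, 0.50467317, 0.30314478]), 'tool_rot': array([-4.31797631e-01, -3.11149442e+00,  2.82941142e-03]), 'contact_force': array([ 0.43294985, -0.17458822, -0.35907259]), 'moment': array([ 0.00665596, -0.01672414, -0.00824885]), 'grip_force': 0.0, 'width': 0.9981141103233141}
[[-7.58140264e-05  9.45952007e-01  3.24306638e-01  8.41097005e-02]
 [ 9.99999298e-01  4.55241456e-04 -1.09409600e-03  2.50423293e-04]
 [-1.18260013e-03  3.24306328e-01 -9.45951377e-01 -7.03261260e-02]
 [ 0.00000000e+00  0.00000000e+00  0.00000000e+00  1.00000000e+00]]
0.0539
```

View pics/top.png

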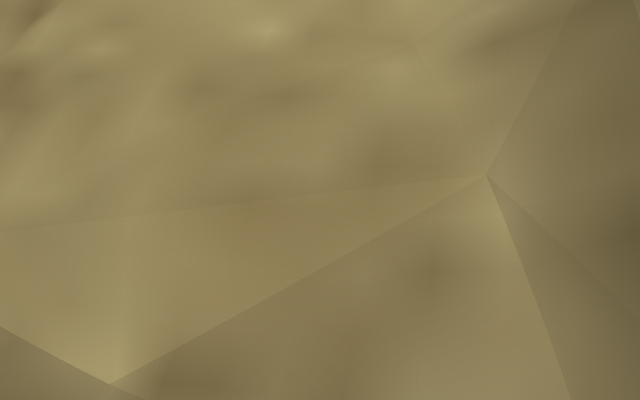

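View pics/scene.png

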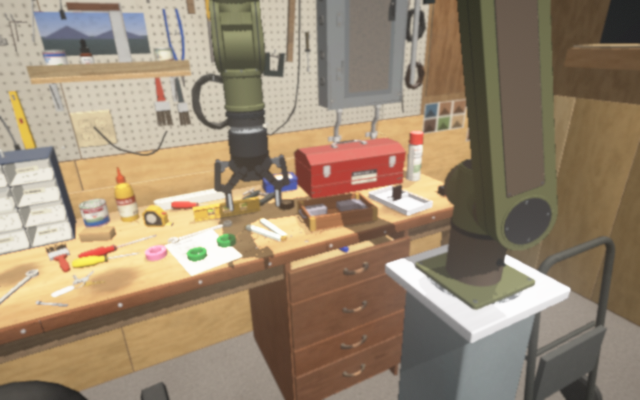

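The top camera is blocked. The scene view shows the rule near (267,230), box (335,210), tray (400,200), black roll (285,204), level (225,210), can (415,155).

Run:
```python
from h import *
s=vision.snapshot("scene")
for n,p in dict(rule=(267,230),box=(335,212),tray=(400,202),roll=(287,205),level=(225,212),can=(415,180),edge=(250,262),redbox=(350,190)).items(): print(n,plane(s,[p],0.0).round(3))
c=s["color"][150:270,200:460]
cv2.imwrite("pics/c1.png",cv2.cvtColor(cv2.resize(c,None,fx=3,fy=3,interpolation=2),cv2.COLOR_RGB2BGR))
w=wristshot();save(w,"w0")
```

```text
rule [[0.49 0.37 0.  ]]
box [[0.503 0.115 0.   ]]
tray [[ 0.461 -0.135  0.   ]]
roll [[0.644 0.237 0.   ]]
level [[0.697 0.453 0.   ]]
can [[ 0.618 -0.335  0.   ]]
edge [[0.332 0.477 0.   ]]
redbox [[ 0.657 -0.04   0.   ]]
```

View pics/c1.png

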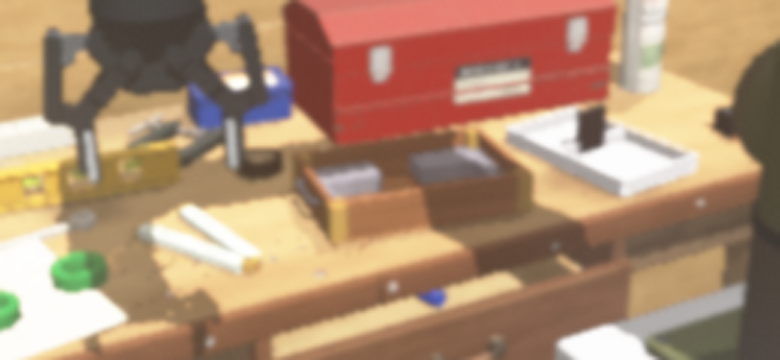

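View pics/w0.png

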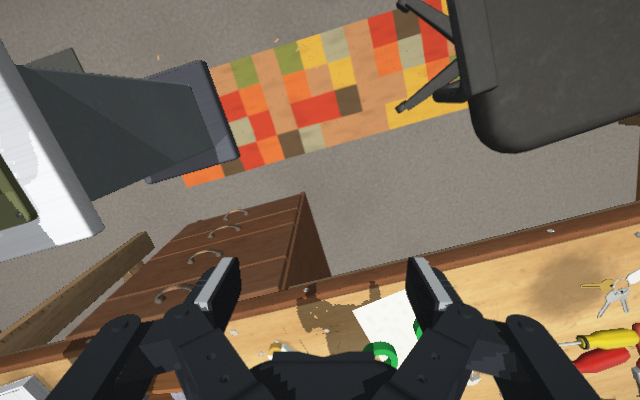

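The wrist picture is of the floor with the bench edge at the bottom, because the camera faces the robot. I'll move to a look pose over the bench.

```bash
cat >> h.py <<'E'
def ori(a): return (R.from_euler('z',a)*R.from_euler('x',np.pi)).as_rotvec()
E
python3 - <<'E'
from h import *
ctrl.movep([0.45,0.3,0.45],ori(0)); s=wristshot();save(s,"w1");print(s["K"],s["D"])
np.savez("w1.npz",**{k:s[k] for k in("color","K","D","T")})
ctrl.movep([0.45,0.0,0.45],ori(0)); s=wristshot();save(s,"w2")
np.savez("w2.npz",**{k:s[k] for k in("color","K","D","T")})
t=vision.snapshot("top");save(t,"t2");print(t["color"].std(), ctrl.state()["clock"])
np.savez("t2.npz",**{k:t[k] for k in("color","K","D","T")})
E
```

```text
[[291.4490656    0.         322.86561054]
 [  0.         291.4490656  199.71180194]
 [  0.           0.           1.        ]] [-0.01479291  0.          0.          0.          0.        ]
24.9215289510489 4.9833
```

View pics/w1.png

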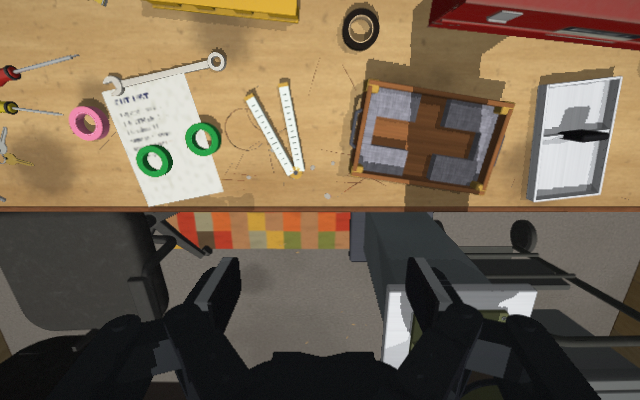

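View pics/w2.png

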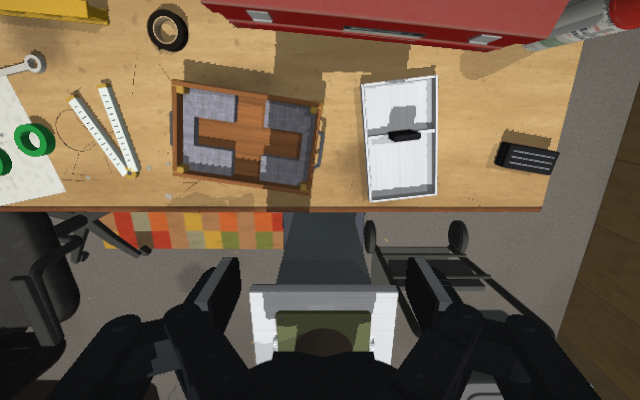

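w1: rule hinge (296,173), leaf ends (252,97) and (285,85); tape roll (361,29); box corners (366,82),(513,103),(481,193),(353,174). w2: tray corners (362,85),(436,76),(437,194),(371,201), with the plate at (404,135); sanding block (527,157). Next come close shots of each.

Run:
```python
from h import *
w1=dict(np.load("w1.npz"));w2=dict(np.load("w2.npz"))
r=lambda s,p,z:plane(s,p,z).round(3)[:,:2]
print("rule",r(w1,[(296,173),(252,97),(285,85)],.012))
print("tape",r(w1,[(361,29)],.01))
b=r(w2,[(174,80),(323,103),(311,192),(175,184)],.047);print("box",b, b.mean(0))
t=r(w2,[(362,85),(436,76),(437,194),(371,201)],.022);print("tray",t,t.mean(0))
sb=r(w2,[(527,157)],.03);print("sb",sb)
tg=dict(rule=r(w1,[(275,130)],.01)[0],box=b.mean(0),tray=t.mean(0),sb=sb[0],tape=r(w1,[(361,29)],.01)[0])
ims=[]
for k in("sb","tray","box","tape","rule"):
    p=tg[k]
    try: ctrl.movep([p[0]-.084,p[1],.24],ori(0))
    except Exception as e: print(k,e);continue
    ctrl.sleep(.2)
    s=wristshot(); np.savez("n_%s.npz"%k,**{q:s[q] for q in("color","K","D","T")}); ims.append(s["color"][:260,120:520])
ims=ims+[ims[0]*0]*(6-len(ims))
m=np.vstack([np.hstack(ims[:2]),np.hstack(ims[2:4])]);save({"color":m},"m1");save({"color":ims[4]},"m2")
print(ctrl.state()["clock"])
```

```text
rule [[0.41  0.349]
 [0.538 0.418]
 [0.556 0.363]]
tape [[0.638 0.242]]
box [[0.563 0.227]
 [0.529 0.002]
 [0.386 0.022]
 [0.399 0.252]] [0.46925 0.12575]
tray [[ 0.557 -0.061]
 [ 0.57  -0.177]
 [ 0.374 -0.203]
 [ 0.361 -0.085]] [ 0.4655 -0.1315]
sb [[ 0.443 -0.346]]
17.95
```

View pics/m1.png

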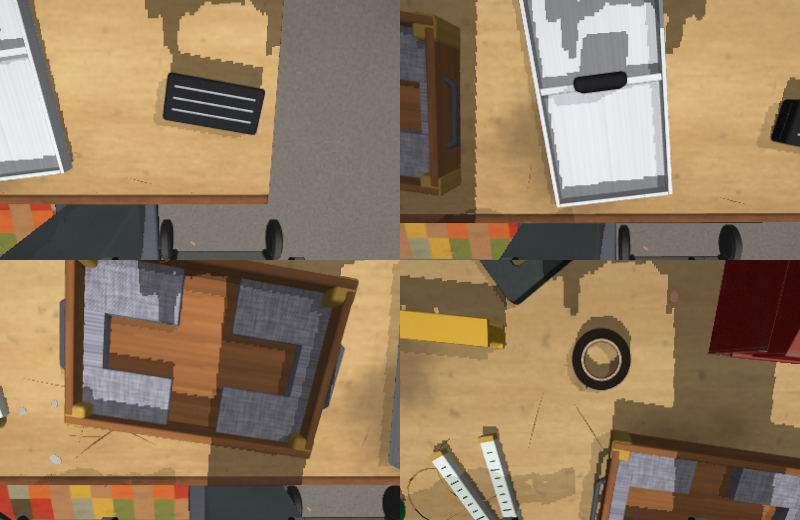

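View pics/m2.png

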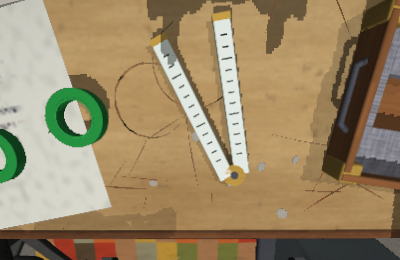

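m1: sanding block (214,102), tray with its black plate (600,82), box with the cross-shaped cut (slot centre near (200,355)), roll (601,358). m2: rule hinge (235,175) in the crop, leaf ends (157,40) and (222,15). I'll measure by masks, take centred box and tray shots, and probe the fingertip height.

```bash
cat >> h.py <<'E'
def box2d(s,mask,z,T=None):
    """largest contour -> rays on plane z -> minAreaRect: centre, long, short, yaw of long axis"""
    c=max(cv2.findContours(mask.astype(np.uint8),0,1)[0],key=cv2.contourArea).reshape(-1,2)
    P=plane(s,c+0.0,z)[:,:2]
    q=cv2.boxPoints(cv2.minAreaRect((P*1000).astype(np.float32)))/1000
    e=[q[1]-q[0],q[2]-q[1]];l=[np.linalg.norm(v) for v in e];i=int(np.argmax(l))
    y=np.arctan2(e[i][1],e[i][0]); y=(y+np.pi/2)%np.pi-np.pi/2
    return q.mean(0),max(l),min(l),y
E
python3 - <<'E'
from h import *
L=lambda k:dict(np.load("n_%s.npz"%k))
s=L("rule");hsv=cv2.cvtColor(s["color"],cv2.COLOR_RGB2HSV)
m=((hsv[...,1]<60)&(hsv[...,2]>120)).astype(np.uint8); m[:,:250]=0;m[:,400:]=0;m[180:]=0
m=cv2.morphologyEx(m,cv2.MORPH_CLOSE,np.ones((3,3)))
n,lab,st,_=cv2.connectedComponentsWithStats(m)
for i in range(1,n):
    if st[i,4]>300: print("rule",st[i],box2d(s,lab==i,.012))
print("hinge",plane(s,[(355,175)],.012))
for k,z,reg in(("sb",.03,(slice(50,150),slice(270,400))),("tape",.019,(slice(50,150),slice(280,370)))):
    s=L(k);v=s["color"].max(2);m=np.zeros_like(v);m[reg]=v[reg]<70
    if k=="tape":
        m=cv2.morphologyEx(m,cv2.MORPH_OPEN,np.ones((3,3)))
    print(k,box2d(s,m,z))
for k,p in(("tray",(.465,-.13)),("box",(.47,.125))):
    ctrl.movep([p[0]-.05,p[1],.3],ori(0));ctrl.sleep(.2)
    s=wristshot();np.savez("n2_%s.npz"%k,**{q:s[q] for q in("color","K","D","T")})
    if k=="tray": a=s["color"]
save({"color":np.hstack([a[:250,150:500],s["color"][:250,150:500]])},"m3")
# fingertip probe
close(20); ctrl.movep([.47,.30,.11],ori(np.pi/2))
z=.085
ctrl.line_to([.47,.30,z]);f0=ctrl.state()["contact_force"][2]
while z>.066:
    z-=.0015;ctrl.line_to([.47,.30,z],max_speed=.05);f=ctrl.state()["contact_force"][2]-f0
    if abs(f)>3:break
print("tip contact",z,ctrl.state()["eef_pos"][2],f)
ctrl.line_to([.47,.30,.15]);let_go();print(ctrl.state()["clock"])
E
```

```text
rule [ 333   19   36  154 2577] (array([0.48363733, 0.35407847], dtype=float32), np.float32(0.14332798), np.float32(0.01672954), np.float32(0.16363847))
rule [ 273   39   78  141 2541] (array([0.47074652, 0.39227295], dtype=float32), np.float32(0.14323919), np.float32(0.021939738), np.float32(0.4696108))
hinge [[0.41086244 0.3490447  0.012     ]]
sb (array([ 0.43877962, -0.35445005], dtype=float32), np.float32(0.088231266), np.float32(0.040947665), np.float32(1.4039112))
tape (array([0.63674533, 0.2439354 ], dtype=float32), np.float32(0.05502242), np.float32(0.054089855), np.float32(0.027341604))
tip contact 0.0715 0.07266242738245779 9.743128047574956
36.3417
```

View pics/m3.png

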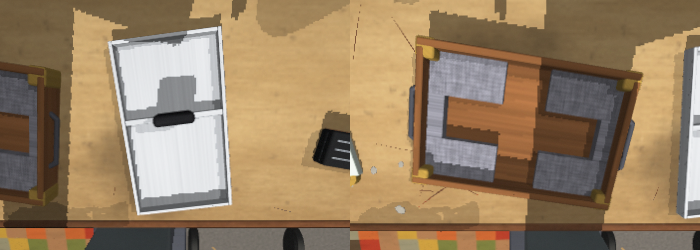

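m3: tray fully seen, rim corners about (109,42),(220,28),(230,205),(137,214) with the plate at (173,119). The box rim is about (417,38) to (640,75). The shut-tip reach of 73 mm is confirmed. Now fold the rule.

Run:
```python
from h import *
L=lambda k:dict(np.load("n2_%s.npz"%k))
for k,z in(("box",.025),("tray",.022)):
    s=L(k);h=cv2.cvtColor(s["color"],cv2.COLOR_RGB2HSV);c=s["color"].astype(int)
    m=(c[...,2]>c[...,0]-8)&(c[...,0]>25)
    m=m.astype(np.uint8); m[218:]=0
    if k=="box": m[:,:205]=0;m[:,460:]=0
    else: m[:,:225]=0;m[:,390:]=0
    if k=="box":m=cv2.morphologyEx(m,cv2.MORPH_OPEN,np.ones((3,3)));m=cv2.morphologyEx(m,cv2.MORPH_CLOSE,np.ones((45,45)))
    print(k,box2d(s,m,z))
    save({"color":np.dstack([m*255]*3)},"mask_"+k)
s=L("tray");v=s["color"].max(2);m=np.zeros_like(v);m[100:135,290:360]=v[100:135,290:360]<45
print("plate",box2d(s,m,.06))
b=.32;hg=np.array([.411,.349]);g=hg+.069*np.array([np.cos(b),np.sin(b)])
ctrl.movep([*g,.13],ori(b));ctrl.line_to([*g,.0745]);close(30);st=ctrl.state();print(st["width"],st["grip_force"],st["contact_force"])
s=wristshot();np.savez("n_fold.npz",**{q:s[q] for q in("color","K","D","T")});save(s,"f1")
print(st["clock"])
```

```text
box (array([0.47171918, 0.12835035], dtype=float32), np.float32(0.2573301), np.float32(0.13552949), np.float32(1.4208738))
tray (array([ 0.4659096 , -0.13125376], dtype=float32), np.float32(0.200799), np.float32(0.12167687), np.float32(0.12008476))
plate (array([ 0.48057652, -0.12968099], dtype=float32), np.float32(0.040789276), np.float32(0.011988045), np.float32(-1.4512279))
0.36043363251081506 30.576884150505066 [ 0.14749951 -0.42121348  5.58845278]
41.4917
```

View pics/f1.png

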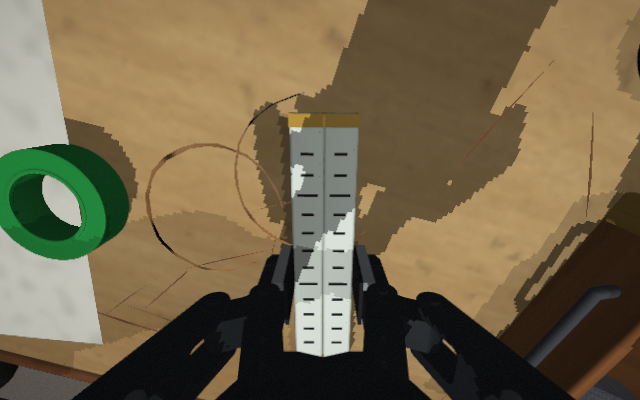

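The rule is shut: leaves flush, brass end at (324,120), gripped near the middle. Next I'll refine the box pose and the grasp offset along the rule.

Run:
```python
from h import *
s=dict(np.load("n2_box.npz"));c=s["color"].astype(int)
m0=((c[...,2]>c[...,0]-8)&(c[...,0]>25)).astype(np.uint8);m0[218:]=0
for lo,hi,k in((220,445,7),(225,440,9),(222,448,5)):
    m=m0.copy();m[:,:lo]=0;m[:,hi:]=0
    m=cv2.morphologyEx(m,cv2.MORPH_OPEN,np.ones((k,k)));n,lab,st,_=cv2.connectedComponentsWithStats(m)
    m=np.isin(lab,[i for i in range(1,n) if st[i,4]>250]).astype(np.uint8)
    pts=np.argwhere(m)[:,::-1];hull=cv2.convexHull(pts.astype(np.int32))
    mm=np.zeros_like(m);cv2.fillPoly(mm,[hull],1);print(box2d(s,mm,.025))
# rim outer corners by eye at z=.047 (m3: col-350+150)
q=plane(s,[(417-200,38),(641-200,74),(609-200,208),(413-200,180)],.047)[:,:2];print(q,q.mean(0),[np.linalg.norm(q[i]-q[i-1]) for i in range(4)])
for i,j in((1,0),(2,3)): print(np.arctan2(*(q[j]-q[i])[::-1]))
f=dict(np.load("n_fold.npz"));st=ctrl.state();e=plane(f,[(324,113)],.012)[0,:2]
print("end dist",np.linalg.norm(e-st["eef_pos"][:2]),e,st["eef_pos"])
i3=cv2.resize(s["color"][20:220,195:465],None,fx=2.9,fy=2.9,interpolation=2);save({"color":i3},"bx")
```

```text
(array([0.47170758, 0.12874022], dtype=float32), np.float32(0.21729459), np.float32(0.13661829), np.float32(1.420941))
(array([0.47169495, 0.1287389 ], dtype=float32), np.float32(0.2173022), np.float32(0.13660778), np.float32(1.4211451))
(array([0.47170758, 0.12874022], dtype=float32), np.float32(0.21729459), np.float32(0.13661829), np.float32(1.420941))
[[0.56189181 0.23062387]
 [0.52883369 0.00447412]
 [0.38212822 0.02362299]
 [0.41639871 0.25192778]] [0.47231311 0.12766219] [np.float64(0.14704454911413328), np.float64(0.22855317066030267), np.float64(0.1479499087688796), np.float64(0.230862615697013)]
1.425646351905173
1.4218002609904863
end dist 0.07805781280897561 [0.55137812 0.39604084] [0.47733466 0.37133074 0.07585018]
```

View pics/bx.png

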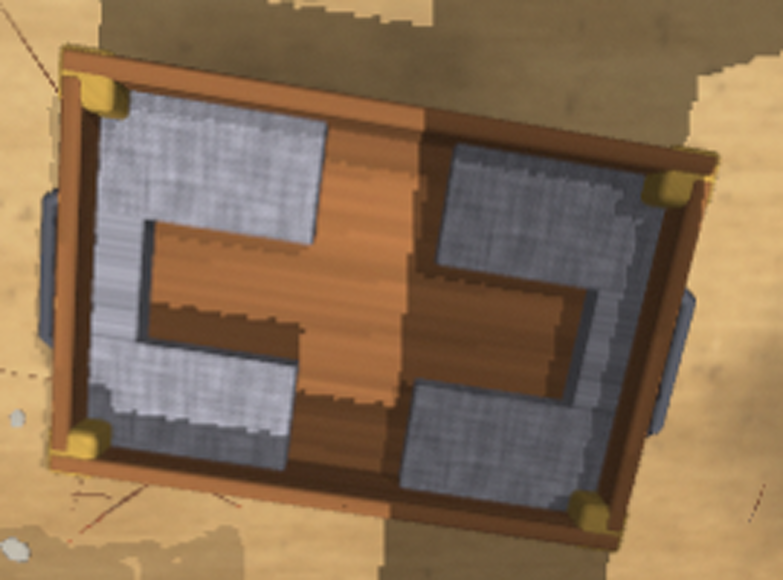

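The zoomed box confirms the insert fit (217 x 136.6 mm, centre (.4717,.1287), yaw 1.421). Place the rule.

Run:
```python
from h import *
a=1.422;B=np.array([.4717,.1285]);p=B+.003*np.array([np.cos(a),np.sin(a)])
close(45)
st=ctrl.state();ctrl.line_to([*st["eef_pos"][:2],.17],max_speed=.2)
ctrl.movep([*p,.17],ori(a));ctrl.line_to([*p,.1],max_speed=.15);ctrl.line_to([*p,.0815],max_speed=.04)
st=ctrl.state();print(st["eef_pos"],st["contact_force"],st["width"])
let_go();ctrl.line_to([*p,.25],max_speed=.25)
s=wristshot();save(s,"p1");np.savez("n_p1.npz",**{q:s[q] for q in("color","K","D","T")});print(ctrl.state()["clock"])
```

```text
[0.47199362 0.13140114 0.08128135] [-0.21409282  0.59036491 -1.93471867] 0.3479871888991814
49.0333
```

View pics/p1.png

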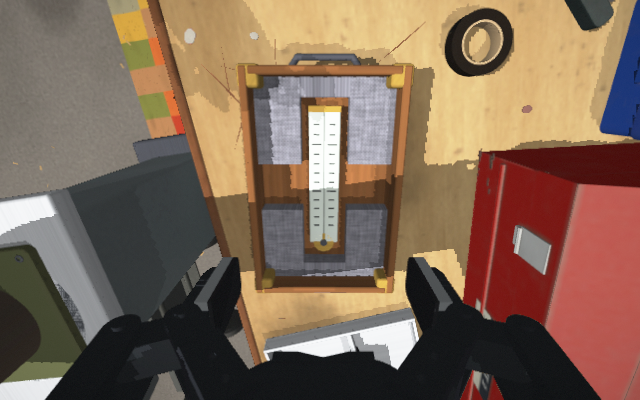

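The rule lies flat and shut in the slot, from (324,108) to (323,245). Now the tray.

Run:
```python
from h import *
ty=.12;by=1.422;B=np.array([.4717,.1285]);u=lambda y:np.array([np.cos(y),np.sin(y)])
g=np.array([.4659,-.1313])+.014*u(ty)
a=ty+np.pi/2
ctrl.movep([*g,.17],ori(a));ctrl.line_to([*g,.1],max_speed=.15);close(80)
st=ctrl.state();print(st["width"],st["grip_force"],st["eef_pos"])
ctrl.line_to([*g,.19],max_speed=.15)
p=B+.014*u(by);a2=by+np.pi/2
ctrl.movep([*p,.19],ori(a2));ctrl.line_to([*p,.15],max_speed=.1)
f0=ctrl.state()["contact_force"][2];print("held",f0)
for z in(.14,.132,.128,.126,.125,.124):
    ctrl.line_to([*p,z],max_speed=.05);st=ctrl.state();print(z,st["eef_pos"][2].round(4),st["contact_force"].round(1))
    if st["contact_force"][2]-f0>3:break
np.savez("tr.npz",z=st["eef_pos"])
s=vision.snapshot("scene");save({"color":cv2.resize(s["color"][150:270,250:450],None,fx=3,fy=3)},"sc")
print(st["clock"])
```

```text
0.13139095389207867 78.78943204879761 [ 0.4798899  -0.12974111  0.1004162 ]
held -2.7645101969399803
0.14 0.1398 [-0.4 -0.2 -3.9]
0.132 0.1316 [ 0.3 -0.2 -2.7]
0.128 0.1278 [ 0.6  0.  -3.1]
0.126 0.1259 [-0.2  0.2 -2.6]
0.125 0.1254 [-0.8  0.4  1.7]
55.1417
```

View pics/sc.png

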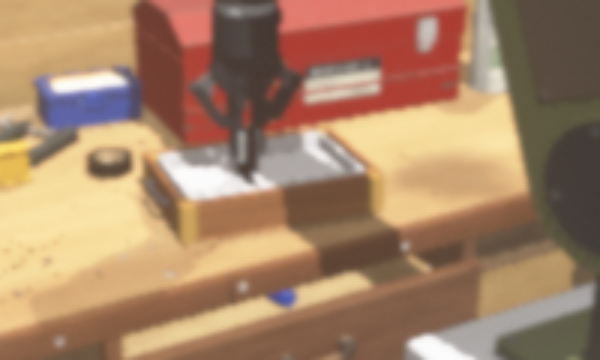

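The tray is in the box at the expected height (contact at TCP 125 mm). Release, measure the tray, then pick the tape.

Run:
```python
from h import *
u=lambda y:np.array([np.cos(y),np.sin(y)])
let_go();e=ctrl.state()["eef_pos"]
ctrl.line_to([e[0],e[1],.2],max_speed=.2)
ctrl.movep([.4717-.05,.1285,.3],ori(0));ctrl.sleep(.1)
s=wristshot();save({"color":s["color"][:260,120:520]},"tb");c=s["color"].astype(int)
m=((c[...,2]>c[...,0]-8)&(c[...,0]>60)).astype(np.uint8);m[218:]=0;m[:,:205]=0;m[:,460:]=0
m=cv2.morphologyEx(m,cv2.MORPH_OPEN,np.ones((5,5)))
print(box2d(s,m,.047))
v=s["color"].max(2);m=(v<90).astype(np.uint8);m[:,380:]=0;m[:,:280]=0;m[160:]=0;m[:60]=0
m=cv2.morphologyEx(m,cv2.MORPH_OPEN,np.ones((3,3)))
print("plate",box2d(s,m,.085),ctrl.state()["clock"])
t=np.array([.6367,.2439]);a=2.6
ctrl.movep([*t,.13],ori(a));ctrl.line_to([*t,.0745],max_speed=.15);close(30);st=ctrl.state();print(st["width"],st["grip_force"],st["eef_pos"],st["contact_force"])
ctrl.line_to([*t,.17],max_speed=.2)
print(ctrl.state()["clock"],ctrl.state()["width"])
```

```text
(array([0.4724899 , 0.12903771], dtype=float32), np.float32(0.20277375), np.float32(0.12397103), np.float32(1.4219097))
plate (array([0.53569883, 0.12220943], dtype=float32), np.float32(0.09034114), np.float32(0.012587503), np.float32(1.4346823)) 59.3417
0.641082713346693 32.025388590211605 [0.63765044 0.24421484 0.07636107] [-0.56207512 -1.41661413  5.44418582]
64.0167 0.6383517971394119
```

View pics/tb.png

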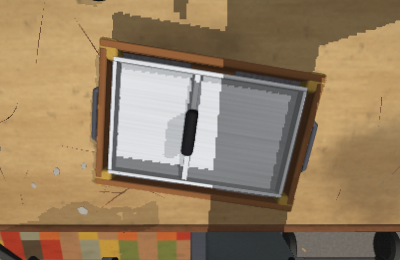

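The tray is centred in the box and level at (.4725,.1290), with the small bay at +y and the divider plate at (189,132). The tape is held. Place it.

Run:
```python
from h import *
u=lambda y:np.array([np.cos(y),np.sin(y)])
by=1.422;p=np.array([.4723,.1289])+.057*u(by);a=by-np.pi/3+np.pi/2
ctrl.movep([*p,.17],ori(a));ctrl.line_to([*p,.125],max_speed=.12)
f0=ctrl.state()["contact_force"][2]
for z in(.112,.108,.106,.105,.104):
    ctrl.line_to([*p,z],max_speed=.05);st=ctrl.state();print(z,st["eef_pos"].round(4),st["contact_force"].round(1))
    if st["contact_force"][2]-f0>2.5:break
let_go();print(ctrl.state()["contact_force"].round(1));ctrl.line_to([*p,.2],max_speed=.2)
# sanding block look
q=np.array([.4388,-.3545])
ctrl.movep([.4717-.05,.1285,.3],ori(0))
s=wristshot();c1=s["color"][:260,120:520];print(ctrl.state()["clock"])
ctrl.movep([q[0]-.07,q[1],.22],ori(0));ctrl.sleep(.1);s=wristshot()
v=s["color"].max(2);m=np.zeros_like(v);m[40:190,240:420]=v[40:190,240:420]<80
m=cv2.morphologyEx(m,cv2.MORPH_CLOSE,np.ones((5,5)))
print(box2d(s,m,.03));save({"color":np.hstack([c1,s["color"][:260,120:520]])},"sb2");print(ctrl.state()["clock"])
```

```text
0.112 [0.4805 0.1852 0.1118] [ 0.3 -0.2 -0.8]
0.108 [0.4806 0.1852 0.1079] [-1.  -0.7 -0.3]
0.106 [0.4807 0.1853 0.106 ] [-1.1 -0.4 -1. ]
0.105 [0.4809 0.1853 0.1053] [-0.5 -0.6  3. ]
[ 0.4  0.1 -1. ]
71.1583
(array([ 0.43889827, -0.35453683], dtype=float32), np.float32(0.088282056), np.float32(0.04121105), np.float32(1.4042903))
75.6167
```

View pics/sb2.png

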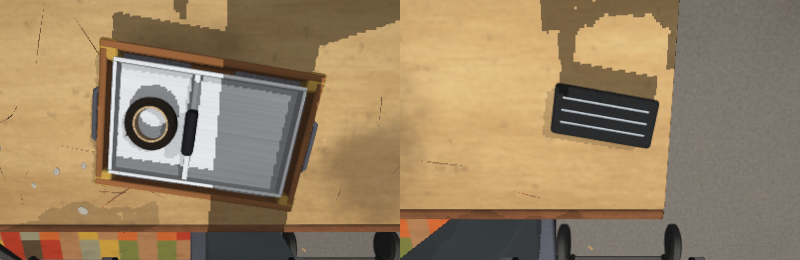

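The tape lies flat in the small bay at (150,124). The block was re-measured at the same place. Pick and place it.

Run:
```python
from h import *
u=lambda y:np.array([np.cos(y),np.sin(y)])
q=np.array([.4389,-.3545]);by=1.422
ctrl.movep([*q,.15],ori(1.404));ctrl.line_to([*q,.09],max_speed=.12);close(35)
st=ctrl.state();z0=st["eef_pos"][2];print(st["width"],st["grip_force"],z0,st["contact_force"].round(1))
ctrl.line_to([*q,.2],max_speed=.2)
p=np.array([.4723,.1289])-.054*u(by)
ctrl.movep([*p,.2],ori(by+np.pi/2));ctrl.line_to([*p,z0+.045],max_speed=.12)
st=ctrl.state();f0=st["contact_force"][2];print(st["width"])
for d in(.036,.032,.030,.029,.028):
    ctrl.line_to([*p,z0+d],max_speed=.05);st=ctrl.state();print(d,st["eef_pos"].round(4),st["contact_force"].round(1))
    if st["contact_force"][2]-f0>2.5:break
let_go();print(ctrl.state()["contact_force"].round(1));ctrl.line_to([*p,.22],max_speed=.2)
ctrl.movep([.4717-.05,.1285,.3],ori(0));ctrl.sleep(.1)
s=wristshot();save({"color":s["color"][:260,100:560]},"fin");print(ctrl.state()["clock"])
```

```text
0.48126866571722754 36.62223815917969 0.09089581123335103 [-0.7 -0.3  5.9]
0.47870980341327557
0.036 [0.4642 0.0755 0.1269] [ 0.5  0.1 -1. ]
0.032 [0.4641 0.0755 0.1227] [-0.2  0.  -1.1]
0.03 [0.4642 0.0755 0.1208] [-1.4 -0.4 -0.8]
0.029 [0.4644 0.0755 0.1199] [ 1.5  0.2 -0.8]
0.028 [0.4644 0.0755 0.1199] [-1.6 -1.1  8.4]
[ 0.2 -0.  -1. ]
86.225
```

View pics/fin.png

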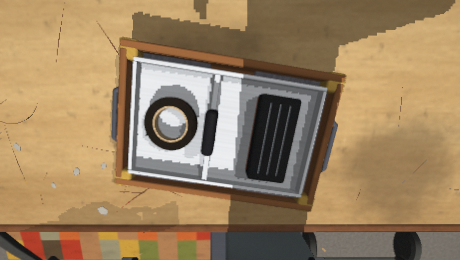

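The tray is level in the box, the tape at (170,123) and the block at (273,138) lie flat in their bays, and the gripper is clear.

```bash
python3 -c "
from h import *
print(ctrl.job_done())"
```

```text
the job is handed in; nothing more can be done
None
```

I packed the box in the order asked and handed it in with the robot clock at about 86 s of the 133 s: rule folded shut in the slot, tray level over it, tape flat in the smaller bay, sanding block flat in the larger bay; I never moved the level or the can.

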